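# Lid each food box with its own lid

## Task

Lunch is packed: close the four white food boxes on the worktop by putting each one's own blue lid on it, matching them by shape and size, so that every lid sits in the mouth and lies flat on the rim all round. Leave the boxes, the glass jar and the squeezy bottle standing where they are.

Things in the scene. Friction and masses are not known exactly. Their poses are not given: they have to be found in the camera images.
- box_round_small: white plastic food box, open at the top, standing loose on the worktop, to be left where it stands; the small round one with nuts in it: 75 mm high, rim 70 mm across outside, mouth 60 mm across inside. Origin: centre of its underside, z up. Weighs about 0.5 kg with its food, which lies at least 12 mm below the rim.
- box_round_large: white plastic food box, open at the top, standing loose on the worktop, to be left where it stands; the large round one with small tomatoes in it: 60 mm high, rim 100 mm across outside, mouth 90 mm across inside. Origin: centre of its underside, z up. Weighs about 0.5 kg with its food, which lies at least 12 mm below the rim.
- box_square: white plastic food box, open at the top, standing loose on the worktop, to be left where it stands; the square one with eggs in it: 70 mm high, rim 84 x 84 mm outside, mouth 74 x 74 mm inside. Origin: centre of its underside, z up, x and y along its sides. Weighs about 0.5 kg with its food, which lies at least 12 mm below the rim.
- box_oblong: white plastic food box, open at the top, standing loose on the worktop, to be left where it stands; the oblong one with a row of biscuits in it: 55 mm high, rim 110 x 72 mm outside, mouth 100 x 62 mm inside. Origin: centre of its underside, z up, x along its long side. Weighs about 0.5 kg with its food, which lies at least 12 mm below the rim.
- lid_round_small: blue plastic lid, plug down, the small round one: plate 73 mm across x 4 mm on plug 50 mm across x 10 mm deep. Grip bar on top 40 mm long (along x), 14 wide (y), 24 high. Origin: plug's underside centre; plate top at 14 mm, bar top at 38. 60 g. Seated: plug in the mouth (5 mm play each side), plate on the rim, origin 65 mm above the box's.
- lid_round_large: blue plastic lid, plug down, the large round one: plate 103 mm across x 4 mm on plug 80 mm across x 10 mm deep. Grip bar on top 50 mm long (along x), 14 wide (y), 24 high. Origin: plug's underside centre; plate top at 14 mm, bar top at 38. 60 g. Seated: plug in the mouth (5 mm play each side), plate on the rim, origin 50 mm above the box's.
- lid_square: blue plastic lid, plug down, the square one: plate 87 x 87 mm x 4 mm on plug 64 x 64 mm x 10 mm deep. Grip bar on top 50 mm long (along x), 14 wide (y), 24 high. Origin: plug's underside centre; plate top at 14 mm, bar top at 38. 60 g. x, y along its sides. Seated: plug in the mouth (5 mm play each side), plate on the rim, origin 60 mm above the box's. Fits in any quarter turn.
- lid_oblong: blue plastic lid, plug down, the oblong one: plate 113 x 75 mm x 4 mm on plug 90 x 52 mm x 10 mm deep. Grip bar on top 60 mm long (along x), 14 wide (y), 24 high. Origin: plug's underside centre; plate top at 14 mm, bar top at 38. 60 g. x along its long side. Seated: plug in the mouth (5 mm play each side), plate on the rim, origin 45 mm above the box's. Fits either way round.
- jar: closed jar of green glass with a steel cap and paper label, 60 mm across and 94 mm high, standing loose among the boxes and lids; not part of the job. Origin: centre of its underside.
- bottle: cream-coloured squeezy sauce bottle with a red cap and nozzle, 54 mm across and 166 mm high, standing loose among the boxes and lids; not part of the job. Origin: centre of its underside.
Not all that is in view belongs to the job. What is shaped like the lid_square but pink or yellow is not meant.

How it is judged (in metres and radians):
At the end, for the whole second after the job is handed in: Each lid is seated on the box of its own shape and size: within 10 mm of its centre, 3 mm of seated height, tilt under 0.05 rad, at rest. Boxes, jar and bottle stand upright within 30 mm of where they stood; jar and bottle at rest (horizontal distance between lid_round_small and box_round_small below 0.01 m and z of lid_round_small in the frame of box_round_small between 0.062 and 0.068 m and angle between each of lid_round_small, box_round_small, lid_round_large, box_round_large, lid_square, box_square, lid_oblong, box_oblong's own z axis and vertical below 0.05 rad and distance of each of box_round_small, box_round_large, box_square, box_oblong, jar, bottle from where it was at the start of the episode below 0.03 m and linear speed of each of lid_round_small, lid_round_large, lid_square, lid_oblong, jar, bottle below 0.02 m/s and horizontal distance between lid_round_large and box_round_large below 0.01 m and z of lid_round_large in the frame of box_round_large between 0.047 and 0.053 m and horizontal distance between lid_square and box_square below 0.01 m and z of lid_square in the frame of box_square between 0.057 and 0.063 m and horizontal distance between lid_oblong and box_oblong below 0.01 m and z of lid_oblong in the frame of box_oblong between 0.042 and 0.048 m and angle between each of jar, bottle's own z axis and vertical below 0.1 rad); the robot touches nothing.
It fails at once if a food box is pushed more than 30 mm from where it stood, or tipped (distance of any of box_round_small, box_round_large, box_square, box_oblong from where it was at the start of the episode above 0.03 m or angle between any of box_round_small, box_round_large, box_square, box_oblong's own z axis and vertical above 0.35 rad).
It fails at once if the jar or the squeezy bottle is shifted more than 30 mm, or tipped (distance of any of jar, bottle from where it was at the start of the episode above 0.03 m or angle between any of jar, bottle's own z axis and vertical above 0.35 rad).
It also fails if it takes over 128 s, if anything falls off the work surface, if the arm or the gripper's body presses on something with over 40 N, if the wrist force passes 120 N, or if a joint passes its speed limit or range.

## Robot

A 6-joint arm with a two-finger parallel gripper is mounted at the origin on the work surface. World frame = base frame: x ahead of the robot, y to its left, z up, the work surface at z = 0. Lengths are in mm, angles in rad, forces in N, time in s.
With the tool pointing down it reaches from about 275 to 1000 mm from the base axis. Payload 8.4 kg.
Tool frame: the origin (TCP) lies midway between the tips of the shut fingers; the grasp point (between the pads) lies 19 mm behind it; z points along the fingers, y is the line along which they close (so a half turn about z gives the same grasp; the last joint's range is limited). The gripper opens to 85 mm and grips with 20 to 120 N. Pads are 22 mm wide; open, the fingers measure 114 mm over their backs; the gripper's body (76 mm by 85 mm) begins 54 mm behind the grasp point. The pads swing forward as they close: fully open they stand 13 mm farther back than shut.
Start: joints at [-1.198, 0.353, 1.633, -0, 1.155, -0.002], TCP at [228.803, -581.616, 231.281] pointing down, gripper open.
Joint ranges: [-2.63, 2.63], [-0.92, 2.1], [0.06, 2.66], [-1.3, 4.44], [0, 2.69], [-3.02, 3.02]. Speed limits (rad/s): [2.22, 2.22, 2.79, 3.14, 3.14, 3.14].

## Interface

Orientations are given as [roll, pitch, yaw] about the fixed x, y, z axes, in that order (R = Rz(yaw) Ry(pitch) Rx(roll)).
In Python, from rig import monitor, imaging, r gives the robot as it stands.
- The arm moves only by the tool drive_tool, never from a script. Its argument "plan" is a list of rows, each an object of numbers: "x", "y", "z": the shift along the tool's x, y, z in units of 50 mm (1.0 is 50 mm); "ax", "ay", "az": the turn, a rotation vector about the tool's x, y, z in units of 6 degrees (1.0 is 6 degrees); "hand": the finger opening in mm, from 0 to 85.4. In form: [{"x": .., "y": .., "z": .., "ax": .., "ay": .., "az": .., "hand": ..}, ...]. A call has 1 to 8 rows; each row is the pose to reach, as a shift and turn from the pose commanded when the call began, along the tool's axes at that moment; what a row does not reach only later rows make up. A row lasts 1/10 s, in which the tool goes at most 50 mm and 8.59 degrees, less where a joint would pass 70% of its speed; a pose out of reach is approached as far as the arm can. A call with a gripper value outside its range is refused whole. The fingers move at their own pace and stop on an object; "grip_force" is the grip in N (left out, the last holds). Time passes only in rows, so rows that repeat a pose let the fingers close. It gives the time, the measured TCP pose, the force, the opening and the grip force at its end, in the units of the state.
- monitor.sense(): the state, without advancing time (a new reading comes with each control period).
- imaging.grab_frame(name): name is "side" or "top" or "wrist"; returns the picture (480x640x3 uint8, red, green, blue); there is no depth.
- imaging.camera_info(name): a dict with "mtx" (3x3 intrinsics, pixels), "R" (3x3) and "t" (3): a world point X has camera coordinates R X + t. Camera axes: x right, y down, z forward; pixel columns grow to the right and rows downward; lengths in mm; the calibration is good to about 2 mm. A picture is of the moment at which its call begins: read the wrist's pose just before it. camera_info takes no time and is no camera call; for the wrist camera it gives the pose at the moment of the call.
- r.sign_off(): hands the job in; it is judged then, once.
The state is a dict: "clock": time; "qpos": joint angles; "qvel": joint speeds; "joint_efforts": joint torques, N m; "eef_pos": TCP position; "tcp_rot": TCP orientation; "contact_force": force on the tool from outside, world axes, zero at the start; "wrist_torque": the same for the moment, N m; "opening": opening from 0.0 (shut) to 1.0 (fully open); "grasp_force": force on a finger pad.
Only numpy, scipy, OpenCV 4.12 (cv2) and the standard library are available. Lean on these libraries where they do the work, as an engineer would, in place of code of your own. Each camera call takes 0.05 s, during which the arm holds its last target. There are 200 camera calls.

## Working session

There is one attempt and no reset: what is moved stays moved. The work goes in short steps, Python scripts to look and compute and a tool call to move; the robot and the scene stay as the last step left them, time stands still between calls to the robot, and variables do not carry over. Pictures are saved under pics/ and viewed, at most 14 in all, crops included, and the job is handed in when it is done.

Besides the shell and the picture viewer there is one more tool, called as name([rows], argument=value, ...), one row to a line, values as JSON. drive_tool: Moves the arm, as the interface text tells. Its arguments: {"type":"object","properties":{"plan":{"type":"array","items":{"type":"object","properties":{"x":{"type":"number"},"y":{"type":"number"},"z":{"type":"number"},"ax":{"type":"number"},"ay":{"type":"number"},"az":{"type":"number"},"hand":{"type":"number"}}}},"grip_force":{"type":"number"}},"required":["plan"]}

```bash
mkdir -p pics; python3 - <<'E'
from rig import monitor, imaging, r
import cv2
for n in ("top","side"):
    cv2.imwrite(f"pics/{n}0.png",imaging.grab_frame(n)[:,:,::-1])
    i=imaging.camera_info(n); print(n,i)
print(monitor.sense())
E
```

```text
top {'mtx': array([[472.95188052,   0.        , 314.91346368],
       [  0.        , 472.95188052, 235.68231   ],
       [  0.        ,   0.        ,   1.        ]]), 'R': array([[-0.0296111 , -0.99914425,  0.02887809],
       [-0.99523861,  0.02678671, -0.09371546],
       [ 0.09286171, -0.03151561, -0.99518012]]), 't': array([   3.23828672,  452.2812869 , 1091.57217312])}
side {'mtx': array([[549.49204041,   0.        , 322.6879613 ],
       [  0.        , 549.49204041, 238.01748498],
       [  0.        ,   0.        ,   1.        ]]), 'R': array([[ 0.72819289, -0.68536271, -0.0036156 ],
       [-0.360534  , -0.37856758, -0.85246808],
       [ 0.58288108,  0.62206474, -0.52276678]]), 't': array([-340.32454668,  195.70386803, 1096.79326198])}
{'clock': 0.1, 'qpos': array([-1.19845909e+00,  3.53592439e-01,  1.63405852e+00, -3.19501272e-05,
        1.15518395e+00, -2.43360617e-03]), 'qvel': array([-0.00022045, -0.00053224, -0.00332371,  0.00101686, -0.00026415,
       -0.00031185]), 'joint_efforts': array([ 7.84780023e-04, -6.06354547e+01, -3.42819107e+01,  4.14278122e-05,
        3.97952812e-03,  2.38506601e-06]), 'eef_pos': array([ 228.60463588, -581.2378932 ,  230.62881764]), 'tcp_rot': array([-3.14035033e+00,  2.61908901e-05,  3.74783780e-01]), 'contact_force': array([-0.26424686,  0.91054585, -0.13561707]), 'wrist_torque': array([-0.00197693,  0.01285417, -0.03593232]), 'grasp_force': 0.0, 'opening': 0.9962405550286167}
```

View pics/top0.png

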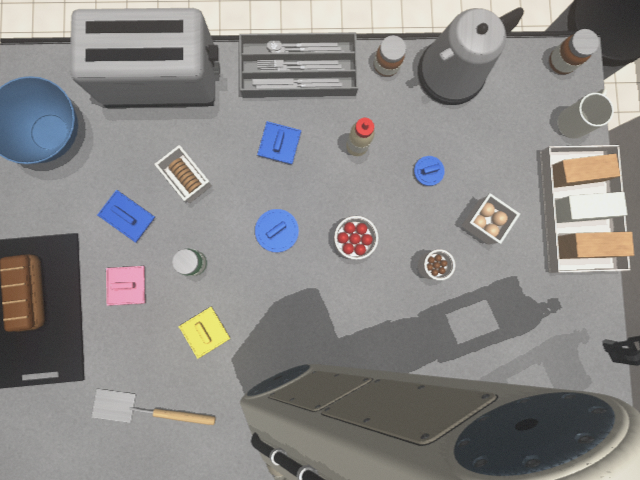

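View pics/side0.png

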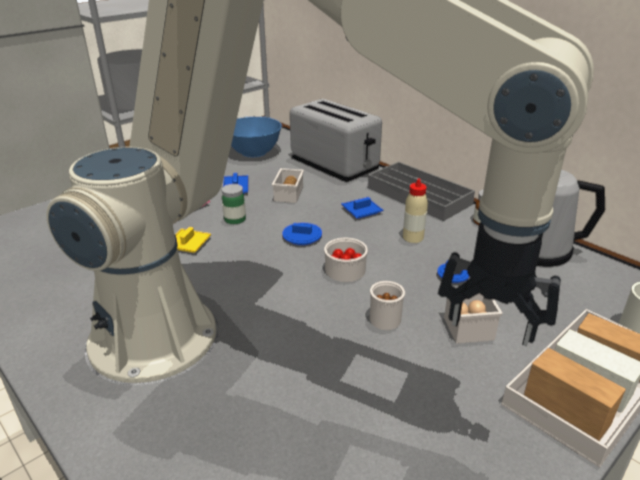

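```bash
cat > h.py <<'E'
import numpy as np, cv2
from rig import monitor, imaging, r
def ray(info,px,z):
    "pixels -> world points on plane z"
    K,R,t=(np.array(info[k],float) for k in("mtx","R","t"))
    px=np.atleast_2d(np.array(px,float))
    d=(R.T@np.linalg.inv(K)@np.c_[px,np.ones(len(px))].T).T
    c=-R.T@t.ravel()
    return c+d*((z-c[2])/d[:,2])[:,None]
def blobs(img,lo,hi,amin=150):
    m=cv2.inRange(cv2.cvtColor(img,cv2.COLOR_RGB2HSV),lo,hi)
    cs,_=cv2.findContours(m,cv2.RETR_EXTERNAL,cv2.CHAIN_APPROX_NONE)
    return [c[:,0,:] for c in cs if cv2.contourArea(c)>amin]
def rect(P):
    (c,s,a)=cv2.minAreaRect(P[:,:2].astype(np.float32)); return np.round(c,1),np.round(s,1),round(a,1)
def say():
    s=monitor.sense(); print("t",round(s["clock"],2),"tcp",s["eef_pos"].round(1),"rot",s["tcp_rot"].round(4),"F",s["contact_force"].round(1),"op",round(s["opening"]*85.4,1),"q",s["qpos"].round(2))
E
python3 - <<'E'
from h import *
img=cv2.imread("pics/top0.png")[:,:,::-1].copy(); i=imaging.camera_info("top")
for c in blobs(img,(105,130,60),(125,255,255)): print(c.mean(0).round(),*rect(ray(i,c,12)))
cv2.imwrite("pics/c1.png",cv2.resize(img[130:290,150:300,::-1],None,fx=3.7,fy=3.7,interpolation=cv2.INTER_CUBIC))
cv2.imwrite("pics/c2.png",cv2.resize(img[110:290,325:525,::-1],None,fx=3.3,fy=3.3,interpolation=cv2.INTER_CUBIC))
E
```

```text
[276. 230.] [468.   80.8] [97.1 97.7] 88.5
[126. 216.] [512.4 434.2] [111.4  73.1] 53.2
[429. 170.] [ 604.8 -290.2] [68.4 68.6] 42.6
[279. 142.] [681.5  70.2] [85.  85.6] 73.5
```

View pics/c1.png

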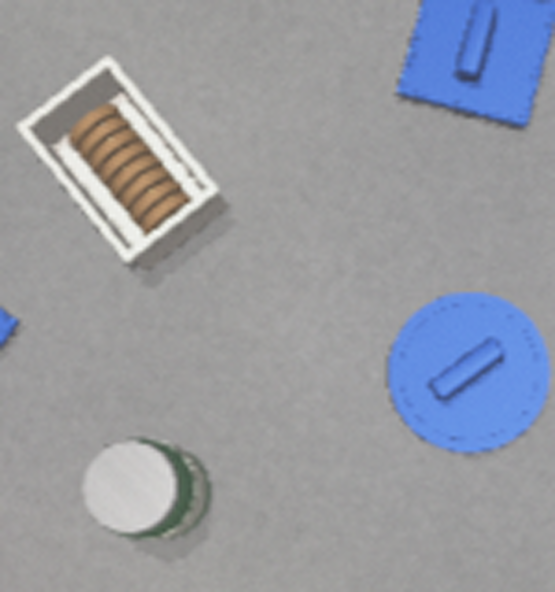

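View pics/c2.png

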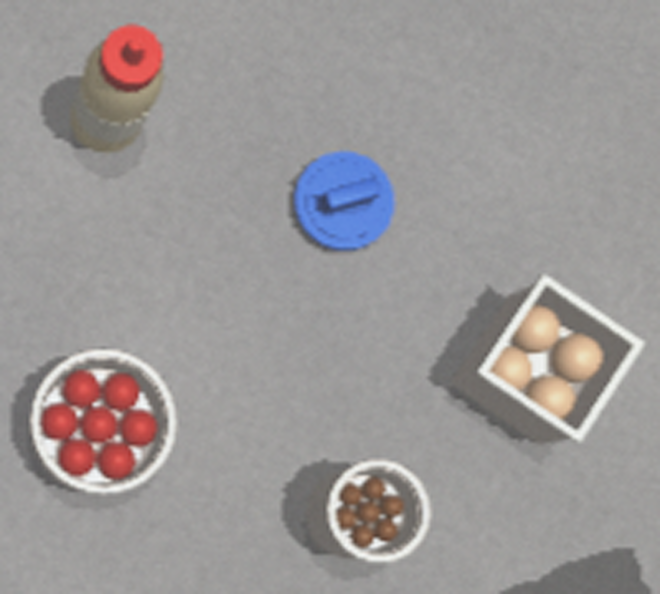

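```bash
python3 - <<'E'
from h import *
i=imaging.camera_info("top")
A=lambda L:np.array(L,float)/3.7+[150,130]-.4; B=lambda L:np.array(L,float)/3.3+[325,110]-.4
print("obl",*rect(ray(i,A([(108,57),(18,125),(130,262),(217,188)]),55)))
print("sq",*rect(ray(i,B([(545,277),(643,344),(580,440),(479,371)]),70)))
print("RL",*rect(ray(i,B([(104,350),(104,491),(33,420),(175,420)]),60)),"RS",*rect(ray(i,B([(379,460),(379,560),(329,510),(429,510)]),75)))
print("jar",ray(i,A([(131,487)]),94),"bottle",ray(i,B([(132,55)]),150))
for n,P in dict(large=A([(441,395),(500,345)]),square=A([(492,8),(469,78)]),small=B([(332,203),(379,184)])).items():
    w=ray(i,P,38); d=w[1]-w[0]; print(n,w.mean(0).round(1),np.linalg.norm(d).round(),np.degrees(np.arctan2(d[1],d[0])).round(1))
w=imaging.camera_info("wrist"); s=monitor.sense(); print(w); 
print("cam centre",-w["R"].T@w["t"])
E
```

```text
obl [603.1 292.5] [111.1  70. ] 38.0
sq [ 477.3 -419.5] [83.7 81.8] 53.5
RL [ 443.3 -102.1] [68.9 70. ] 43.0 RS [ 375.6 -285.3] [47.7 49.2] 42.5
jar [[397.34964574 276.29920966  94.        ]] bottle [[ 671.5372643  -118.35337751  150.        ]]
large [467.2  78.8  38. ] 48.0 -50.9
square [676.4  67.9  38. ] 48.0 160.9
small [ 603.4 -291.6   38. ] 37.0 -69.3
{'mtx': array([[394.71439548,   0.        , 324.501099  ],
       [  0.        , 394.71439548, 240.40587384],
       [  0.        ,   0.        ,   1.        ]]), 'R': array([[ 0.3657247 , -0.93072155, -0.00168278],
       [-0.8915992 , -0.35086923,  0.28625451],
       [-0.26701368, -0.10318998, -0.95815214]]), 't': array([-624.37785192,  -36.60716643,  378.81792055])}
cam centre [ 296.86104898 -554.87603919  372.39347773]
```

```bash
cat >> h.py <<'E'
from scipy.spatial.transform import Rotation as Ro
def go(*T):
    "print row numbers for targets (x,y,z,yaw deg, tool down) from the present pose"
    s=monitor.sense(); R0=Ro.from_euler("xyz",s["tcp_rot"]); say()
    for x,y,z,yaw in T:
        d=R0.inv().apply(np.array([x,y,z])-s["eef_pos"])/50
        a=np.degrees((R0.inv()*Ro.from_euler("xyz",[np.pi,0,np.radians(yaw)])).as_rotvec())/6
        print("xyz",d.round(2),"a",a.round(2))
E
python3 -c "
from h import *
go((540,-230,330,0))"
```

```text
t 0.1 tcp [ 228.6 -581.2  230.6] rot [-3.1404  0.      0.3748] F [-0.3  0.9 -0.1] op 85.1 q [-1.2   0.35  1.63 -0.    1.16 -0.  ]
xyz [ 8.37 -4.26 -1.98] a [-0.01  0.    3.58]
```

drive_tool([
  {"x": 0.9,"y": -0.4,"z": -0.5,"az": 0.4},
  {"x": 8.37,"y": -4.26,"z": -1.98,"az": 3.58},
  {"x": 8.37,"y": -4.26,"z": -1.98,"az": 3.58},
  {"x": 8.37,"y": -4.26,"z": -1.98,"az": 3.58},
  {"x": 8.37,"y": -4.26,"z": -1.98,"az": 3.58},
  {"x": 8.37,"y": -4.26,"z": -1.98,"az": 3.58},
  {"x": 8.37,"y": -4.26,"z": -1.98,"az": 3.58},
  {"x": 8.37,"y": -4.26,"z": -1.98,"az": 3.58},
])

```text
invalid input
```

```bash
python3 -c "
from h import *
go((540,-230,330,0))"
```

```text
t 0.1 tcp [ 228.6 -581.2  230.6] rot [-3.1404  0.      0.3748] F [-0.3  0.9 -0.1] op 85.1 q [-1.2   0.35  1.63 -0.    1.16 -0.  ]
xyz [ 8.37 -4.26 -1.98] a [-0.01  0.    3.58]
```

drive_tool([
  {"x": 8.37,"y": -4.26,"z": -1.98,"ax": 0,"ay": 0,"az": 3.58,"hand": 40},
  {"x": 8.37,"y": -4.26,"z": -1.98,"ax": 0,"ay": 0,"az": 3.58,"hand": 40},
  {"x": 8.37,"y": -4.26,"z": -1.98,"ax": 0,"ay": 0,"az": 3.58,"hand": 40},
  {"x": 8.37,"y": -4.26,"z": -1.98,"ax": 0,"ay": 0,"az": 3.58,"hand": 40},
  {"x": 8.37,"y": -4.26,"z": -1.98,"ax": 0,"ay": 0,"az": 3.58,"hand": 40},
  {"x": 8.37,"y": -4.26,"z": -1.98,"ax": 0,"ay": 0,"az": 3.58,"hand": 40},
  {"x": 8.37,"y": -4.26,"z": -1.98,"ax": 0,"ay": 0,"az": 3.58,"hand": 40},
  {"x": 8.37,"y": -4.26,"z": -1.98,"ax": 0,"ay": 0,"az": 3.58,"hand": 40},
])

```text
clock: 0.9
eef_pos: [488.0, -288.3, 313.7]
tcp_rot: [-3.142, 0.0, -0.0]
contact_force: [0.9, -0.6, -0.3]
opening: 0.469
grasp_force: 0.0
```

drive_tool([
  {"x": 0.9,"y": -1.0,"z": -0.3,"ax": 0,"ay": 0,"az": 0,"hand": 40},
  {"x": 0.9,"y": -1.0,"z": -0.3,"ax": 0,"ay": 0,"az": 0,"hand": 40},
  {"x": 0.9,"y": -1.0,"z": -0.3,"ax": 0,"ay": 0,"az": 0,"hand": 40},
  {"x": 0.9,"y": -1.0,"z": -0.3,"ax": 0,"ay": 0,"az": 0,"hand": 40},
  {"x": 0.9,"y": -1.0,"z": -0.3,"ax": 0,"ay": 0,"az": 0,"hand": 40},
])

```text
clock: 1.4
eef_pos: [531.2, -240.8, 327.8]
tcp_rot: [-3.141, 0.001, -0.001]
contact_force: [-1.2, 0.5, -0.8]
opening: 0.469
grasp_force: 0.0
```

```bash
cat >> h.py <<'E'
import pickle
def look(name):
    i=imaging.camera_info("wrist"); img=imaging.grab_frame("wrist")
    cv2.imwrite(f"pics/{name}.png",img[:,:,::-1]); pickle.dump(i,open(f"pics/{name}.pkl","wb"))
    for c in blobs(img,(105,130,60),(125,255,255),400): print("blue",c.mean(0).round(),*rect(ray(i,c,12)))
    return i,img
E
python3 -c "
from h import *
say(); i,img=look('wA')
go((625,255,330,0))"
```

```text
t 1.4 tcp [ 531.2 -240.8  327.8] rot [-3.1414e+00  1.3000e-03 -9.0000e-04] F [-1.2  0.5 -0.8] op 40.0 q [-0.43  0.21  1.61 -0.    1.32  1.14]
blue [ 58. 238.] [469.1  81.9] [102.  104.7] 24.5
blue [368. 121.] [ 604.9 -289.3] [71.8 71.8] 45.5
blue [36. 47.] [679.7  64.9] [75.5 87. ] 73.7
t 1.45 tcp [ 531.2 -241.   327.9] rot [-3.1414e+00  1.0000e-03 -1.4000e-03] F [ 0.   0.3 -0.2] op 40.0 q [-0.43  0.21  1.61 -0.    1.32  1.14]
xyz [ 1.86 -9.92 -0.04] a [-0.    0.01 -0.01]
```

View pics/wA.png

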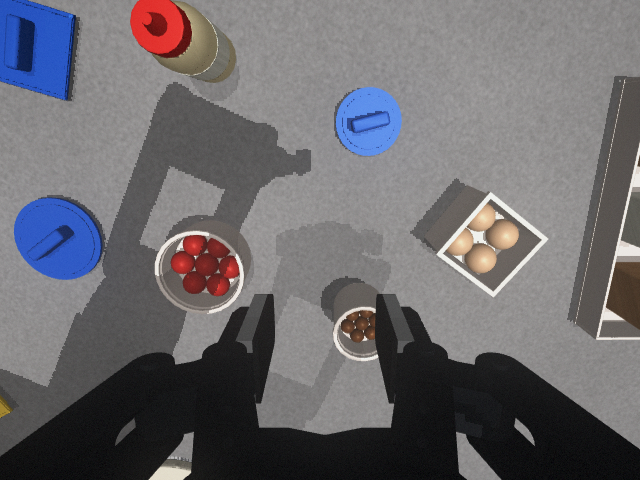

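drive_tool([
  {"x": 1.8,"y": -9.8,"z": 0,"ax": 0,"ay": 0,"az": 0,"hand": 30},
  {"x": 1.8,"y": -9.8,"z": 0,"ax": 0,"ay": 0,"az": 0,"hand": 30},
  {"x": 1.8,"y": -9.8,"z": 0,"ax": 0,"ay": 0,"az": 0,"hand": 30},
  {"x": 1.8,"y": -9.8,"z": 0,"ax": 0,"ay": 0,"az": 0,"hand": 30},
  {"x": 1.8,"y": -9.8,"z": 0,"ax": 0,"ay": 0,"az": 0,"hand": 30},
  {"x": 1.8,"y": -9.8,"z": 0,"ax": 0,"ay": 0,"az": 0,"hand": 30},
  {"x": 1.8,"y": -9.8,"z": 0,"ax": 0,"ay": 0,"az": 0,"hand": 30},
  {"x": 1.8,"y": -9.8,"z": 0,"ax": 0,"ay": 0,"az": 0,"hand": 30},
])

```text
clock: 2.25
eef_pos: [604.5, 153.9, 328.3]
tcp_rot: [3.141, 0.0, -0.002]
contact_force: [1.4, -0.5, 0.4]
opening: 0.352
grasp_force: 0.0
```

drive_tool([
  {"x": 0.6,"y": -3.0,"z": 0,"ax": 0,"ay": 0,"az": 0,"hand": 30},
  {"x": 0.6,"y": -3.0,"z": 0,"ax": 0,"ay": 0,"az": 0,"hand": 30},
  {"x": 0.6,"y": -3.0,"z": 0,"ax": 0,"ay": 0,"az": 0,"hand": 30},
  {"x": 0.6,"y": -3.0,"z": 0,"ax": 0,"ay": 0,"az": 0,"hand": 30},
  {"x": 0.6,"y": -3.0,"z": 0,"ax": 0,"ay": 0,"az": 0,"hand": 30},
])

```text
clock: 2.75
eef_pos: [634.5, 303.3, 327.4]
tcp_rot: [3.141, 0.001, 0.001]
contact_force: [-0.2, -0.2, 0.2]
opening: 0.357
grasp_force: 0.0
```

```bash
python3 -c "
from h import *
say(); i,img=look('wB')
i=pickle.load(open('pics/wA.pkl','rb'))
print('sq',*rect(ray(i,[(491,194),(547,239),(492,296),(437,252)],70)))
print('RL',*rect(ray(i,[(155,272),(244,272),(200,231),(200,313)],60)),'RS',ray(i,[(361,334)],75))
"
```

```text
t 2.75 tcp [634.5 303.3 327.4] rot [3.1407e+00 1.2000e-03 6.0000e-04] F [-0.2 -0.2  0.2] op 30.5 q [ 0.44  0.41  1.34 -0.    1.4   2.01]
blue [497. 315.] [468.7  82.4] [103.6 102.2] 52.0
blue [218. 284.] [512.3 435.5] [112.7  76.5] 53.1
blue [530. 145.] [681.4  71.2] [88.7 86.8] 73.9
blue [28. 60.] [763.4 608.7] [ 80.  114.9] 76.7
sq [ 478.3 -417.7] [82.6 82.5] 52.6
RL [ 444.6 -102.4] [67.8 73.4] 42.0 RS [[ 376.32341511 -281.59128296   75.        ]]
```

View pics/wB.png

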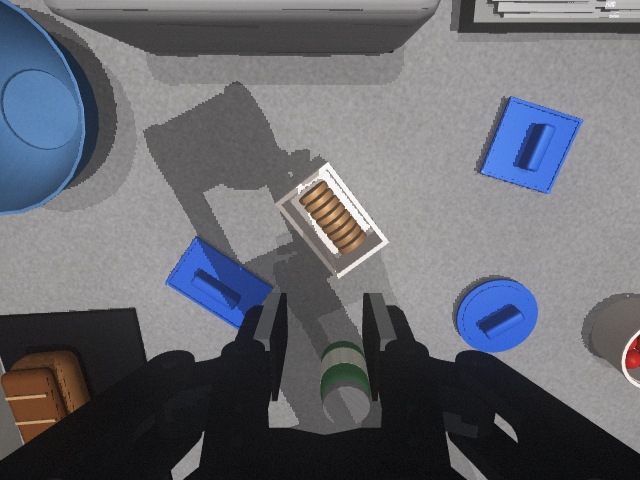

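```bash
python3 -c "
from h import *
i=pickle.load(open('pics/wB.pkl','rb'))
print('obl',*rect(ray(i,[(328,163),(275,205),(338,277),(389,240)],55)))
go((512,435.5,100,53))
img=cv2.imread('pics/wB.png'); cv2.imwrite('pics/cB.png',cv2.resize(img[80:360,440:600],None,fx=2.1,fy=2.1,interpolation=cv2.INTER_CUBIC))
"
```

```text
obl [603.5 294.1] [107.8  71.6] 38.9
t 2.8 tcp [634.5 302.1 327.7] rot [ 3.1406e+00  1.0000e-03 -5.0000e-04] F [ 1.  -0.1 -0.1] op 29.9 q [ 0.44  0.41  1.34 -0.    1.4   2.01]
xyz [-2.45 -2.67  4.55] a [ 0.    0.01 -8.84]
```

View pics/cB.png

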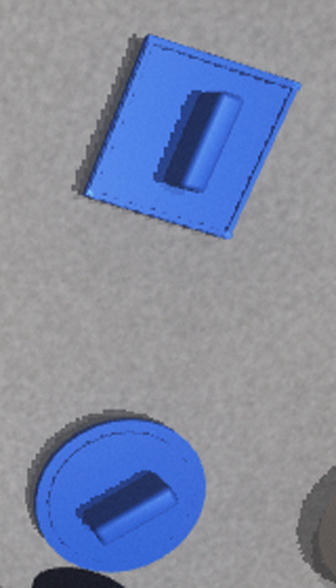

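drive_tool([
  {"x": -2.45,"y": -2.67,"z": 2.0,"ax": 0,"ay": 0,"az": -8.84,"hand": 32},
  {"x": -2.45,"y": -2.67,"z": 3.0,"ax": 0,"ay": 0,"az": -8.84,"hand": 32},
  {"x": -2.45,"y": -2.67,"z": 4.55,"ax": 0,"ay": 0,"az": -8.84,"hand": 32},
  {"x": -2.45,"y": -2.67,"z": 4.55,"ax": 0,"ay": 0,"az": -8.84,"hand": 32},
  {"x": -2.45,"y": -2.67,"z": 4.55,"ax": 0,"ay": 0,"az": -8.84,"hand": 32},
  {"x": -2.45,"y": -2.67,"z": 4.55,"ax": 0,"ay": 0,"az": -8.84,"hand": 32},
  {"x": -2.45,"y": -2.67,"z": 4.55,"ax": 0,"ay": 0,"az": -8.84,"hand": 32},
  {"x": -2.45,"y": -2.67,"z": 4.55,"ax": 0,"ay": 0,"az": -8.84,"hand": 32},
])

```text
clock: 3.6
eef_pos: [512.4, 435.1, 100.9]
tcp_rot: [3.141, 0.001, 0.924]
contact_force: [-0.1, -0.1, 0.1]
opening: 0.376
grasp_force: 0.0
```

```bash
python3 -c "
from h import *
i=pickle.load(open('pics/wB.pkl','rb'))
for P,z in (([(100,543),(178,498)],14),([(205,192),(242,98)],38)):
    w=ray(i,np.array(P)/2.1+[440,80],z); d=w[1]-w[0]; print(w.mean(0),np.linalg.norm(d),np.degrees(np.arctan2(d[1],d[0])))
go((512,435.5,60,53),(512,435.5,17,53))
look('hO')
"
```

```text
[453.38408016  68.8682321   14.        ] 53.627021973427595 -54.794501748372284
[679.83893049  66.50064125  38.        ] 47.95227472518346 -13.567687906546642
t 3.6 tcp [512.4 435.1 100.9] rot [3.1414e+00 1.4000e-03 9.2350e-01] F [-0.1 -0.1  0.1] op 32.1 q [ 0.7   0.56  1.62 -0.    0.96  1.35]
xyz [ 0.   -0.01  0.82] a [ 0.    0.01 -0.01]
xyz [ 0.   -0.01  1.68] a [ 0.    0.01 -0.01]
blue [324. 236.] [512.3 434.9] [113.2  75.2] 53.4
```

drive_tool([
  {"x": 0,"y": 0,"z": 0.9,"ax": 0,"ay": 0,"az": -0.05,"hand": 32},
  {"x": 0,"y": 0,"z": 1.5,"ax": 0,"ay": 0,"az": -0.05,"hand": 32},
  {"x": 0,"y": 0,"z": 1.66,"ax": 0,"ay": 0,"az": -0.05,"hand": 32},
  {"x": 0,"y": 0,"z": 1.66,"ax": 0,"ay": 0,"az": -0.05,"hand": 32},
  {"x": 0,"y": 0,"z": 1.66,"ax": 0,"ay": 0,"az": -0.05,"hand": 8},
  {"x": 0,"y": 0,"z": 1.66,"ax": 0,"ay": 0,"az": -0.05,"hand": 8},
  {"x": 0,"y": 0,"z": 1.66,"ax": 0,"ay": 0,"az": -0.05,"hand": 8},
  {"x": 0,"y": 0,"z": 1.66,"ax": 0,"ay": 0,"az": -0.05,"hand": 8},
], grip_force=40)

```text
clock: 4.45
eef_pos: [513.7, 437.7, 20.6]
tcp_rot: [3.14, -0.004, 0.931]
contact_force: [1.0, -2.9, 7.9]
opening: 0.154
grasp_force: 40.0
```

```bash
python3 -c "
from h import *
go((512,435,120,53),(603.3,293.3,120,39))
"
```

```text
t 4.45 tcp [513.7 437.7  20.6] rot [ 3.1401 -0.004   0.9307] F [ 1.  -2.9  7.9] op 13.1 q [ 0.7   0.66  1.65 -0.    0.82  1.34]
xyz [-0.06  0.01 -1.99] a [ 0.01 -0.04  0.05]
xyz [-1.24  3.16 -1.99] a [ 0.01 -0.04  2.39]
```

drive_tool([
  {"x": 0,"y": 0,"z": -0.5,"ax": 0,"ay": 0,"az": 0,"hand": 8},
  {"x": 0,"y": 0,"z": -1.5,"ax": 0,"ay": 0,"az": 0,"hand": 8},
  {"x": 0,"y": 0,"z": -2.1,"ax": 0,"ay": 0,"az": 0,"hand": 8},
  {"x": 0,"y": 0,"z": -2.1,"ax": 0,"ay": 0,"az": 0,"hand": 8},
  {"x": 0,"y": 0,"z": -2.1,"ax": 0,"ay": 0,"az": 0,"hand": 8},
])

```text
clock: 4.95
eef_pos: [512.5, 437.2, 124.6]
tcp_rot: [3.141, -0.003, 0.931]
contact_force: [0.0, -0.3, -0.9]
opening: 0.152
grasp_force: 39.2
```

```bash
cat >> h.py <<'E'
def held(name,h):
    "offset of a held lid's plate centre from the TCP, tool axes; h = TCP height above plate top"
    s=monitor.sense(); i=imaging.camera_info("wrist"); img=imaging.grab_frame("wrist")
    cv2.imwrite(f"pics/{name}.png",img[:,:,::-1])
    for c in blobs(img,(100,130,30),(130,255,255),3000):
        c=cv2.convexHull(c.astype(np.int32))[:,0,:]
        w,sz,a=rect(ray(i,c,s["eef_pos"][2]-h-2)); R=Ro.from_euler("xyz",s["tcp_rot"])
        print("held at",w,sz,a,"tool-frame offset",R.inv().apply(np.r_[w-s["eef_pos"][:2],0]).round(1))
E
python3 -c "
from h import *
held('heldO',4)
go((603.3,293.3,120,39))
"
```

```text
held at [511.5 435.4] [111.8  74.7] 53.3 tool-frame offset [-2.   0.3 -0. ]
t 5.0 tcp [511.7 436.6 123.1] rot [ 3.1415e+00 -2.0000e-04  9.3080e-01] F [-0.4  0.2 -1.3] op 13.2 q [0.7  0.53 1.61 0.   1.   1.34]
xyz [-1.21  3.18  0.06] a [ 0.   -0.    2.39]
```

View pics/heldO.png

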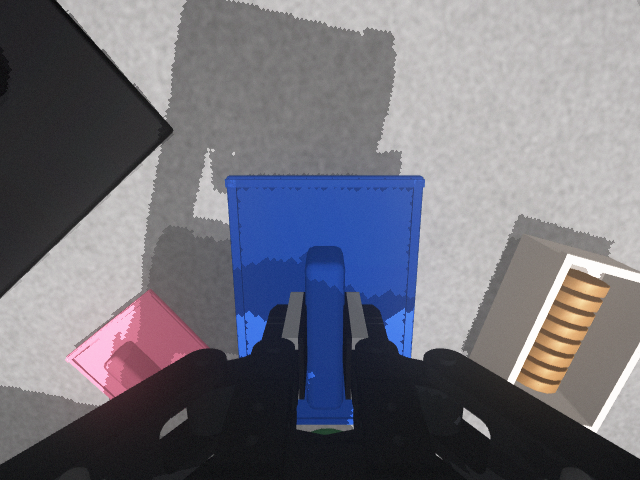

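drive_tool([
  {"x": -1.2,"y": 3.23,"z": 0,"ax": 0,"ay": 0,"az": 2.45,"hand": 8},
  {"x": -1.2,"y": 3.23,"z": 0,"ax": 0,"ay": 0,"az": 2.45,"hand": 8},
  {"x": -1.2,"y": 3.23,"z": 0,"ax": 0,"ay": 0,"az": 2.45,"hand": 8},
  {"x": -1.2,"y": 3.23,"z": 0,"ax": 0,"ay": 0,"az": 2.45,"hand": 8},
  {"x": -1.2,"y": 3.23,"z": 0.5,"ax": 0,"ay": 0,"az": 2.45,"hand": 8},
  {"x": -1.2,"y": 3.23,"z": 0.5,"ax": 0,"ay": 0,"az": 2.45,"hand": 8},
  {"x": -1.2,"y": 3.23,"z": 0.5,"ax": 0,"ay": 0,"az": 2.45,"hand": 8},
  {"x": -1.2,"y": 3.23,"z": 0.5,"ax": 0,"ay": 0,"az": 2.45,"hand": 8},
])

```text
clock: 5.8
eef_pos: [605.4, 292.8, 98.1]
tcp_rot: [-3.141, 0.0, 0.675]
contact_force: [0.0, -0.6, -0.8]
opening: 0.151
grasp_force: 39.3
```

```bash
python3 -c "
from h import *
go((604.8,294.8,70,38.6),(604.8,294.8,65,38.6))
"
```

```text
t 5.8 tcp [605.4 292.8  98.1] rot [-3.1415e+00  2.0000e-04  6.7520e-01] F [ 0.  -0.6 -0.8] op 12.9 q [0.45 0.56 1.62 0.   0.95 1.34]
xyz [ 0.02 -0.04  0.56] a [-0.    0.    0.01]
xyz [ 0.02 -0.04  0.66] a [-0.    0.    0.01]
```

drive_tool([
  {"x": 0.02,"y": -0.04,"z": 0.3,"ax": 0,"ay": 0,"az": 0,"hand": 8},
  {"x": 0.02,"y": -0.04,"z": 0.5,"ax": 0,"ay": 0,"az": 0,"hand": 8},
  {"x": 0.02,"y": -0.04,"z": 0.6,"ax": 0,"ay": 0,"az": 0,"hand": 8},
  {"x": 0.02,"y": -0.04,"z": 0.64,"ax": 0,"ay": 0,"az": 0,"hand": 8},
  {"x": 0.02,"y": -0.04,"z": 0.66,"ax": 0,"ay": 0,"az": 0,"hand": 8},
  {"x": 0.02,"y": -0.04,"z": 0.66,"ax": 0,"ay": 0,"az": 0,"hand": 8},
])

```text
clock: 6.4
eef_pos: [604.6, 294.4, 65.6]
tcp_rot: [-3.141, 0.001, 0.675]
contact_force: [-4.9, -2.4, 8.0]
opening: 0.153
grasp_force: 40.5
```

```bash
python3 -c "
from h import *
say()"
```

```text
t 6.4 tcp [604.6 294.4  65.6] rot [-3.1411e+00  1.0000e-03  6.7450e-01] F [-4.9 -2.4  8. ] op 13.0 q [0.45 0.6  1.64 0.   0.9  1.35]
```

drive_tool([
  {"x": 0,"y": 0,"z": 0,"ax": 0,"ay": 0,"az": 0,"hand": 30},
  {"x": 0,"y": 0,"z": 0,"ax": 0,"ay": 0,"az": 0,"hand": 30},
  {"x": 0,"y": 0,"z": 0,"ax": 0,"ay": 0,"az": 0,"hand": 30},
  {"x": 0,"y": 0,"z": -0.7,"ax": 0,"ay": 0,"az": 0,"hand": 30},
  {"x": 0,"y": 0,"z": -1.5,"ax": 0,"ay": 0,"az": 0,"hand": 30},
  {"x": 0,"y": 0,"z": -2.3,"ax": 0,"ay": 0,"az": 0,"hand": 30},
  {"x": 0,"y": 0,"z": -2.3,"ax": 0,"ay": 0,"az": 0,"hand": 30},
])

```text
clock: 7.1
eef_pos: [608.5, 295.9, 186.1]
tcp_rot: [3.139, -0.009, 0.674]
contact_force: [0.0, -0.1, 1.6]
opening: 0.35
grasp_force: 0.0
```

```bash
python3 -c "
from h import *
i,img=look('seatO')
for c in blobs(img,(105,130,60),(125,255,255),3000): print(*rect(ray(i,c,57)))
go((681.4,71,180,-16),(681.4,71,100,-16))"
```

```text
blue [576. 307.] [681.3  71.2] [89.7 87. ] 73.9
blue [323. 233.] [592.5 284.7] [131.7  87.4] 38.6
[678.9 109.5] [77.  74.7] 73.9
[602.7 292.6] [113.  75.] 38.6
t 7.15 tcp [607.  295.2 183.2] rot [ 3.1403 -0.0057  0.6743] F [-0.4  0.1 -1.2] op 30.1 q [ 0.45  0.47  1.57 -0.    1.1   1.35]
xyz [-1.64  4.43  0.06] a [-0.01 -0.06  9.11]
xyz [-1.65  4.43  1.66] a [-0.01 -0.06  9.11]
```

drive_tool([
  {"x": -1.65,"y": 4.43,"z": 0,"ax": 0,"ay": -0.06,"az": 9.11,"hand": 32},
  {"x": -1.65,"y": 4.43,"z": 0,"ax": 0,"ay": -0.06,"az": 9.11,"hand": 32},
  {"x": -1.65,"y": 4.43,"z": 0,"ax": 0,"ay": -0.06,"az": 9.11,"hand": 32},
  {"x": -1.65,"y": 4.43,"z": 0.5,"ax": 0,"ay": -0.06,"az": 9.11,"hand": 32},
  {"x": -1.65,"y": 4.43,"z": 1.66,"ax": 0,"ay": -0.06,"az": 9.11,"hand": 32},
  {"x": -1.65,"y": 4.43,"z": 1.66,"ax": 0,"ay": -0.06,"az": 9.11,"hand": 32},
  {"x": -1.65,"y": 4.43,"z": 1.66,"ax": 0,"ay": -0.06,"az": 9.11,"hand": 32},
  {"x": -1.65,"y": 4.43,"z": 1.66,"ax": 0,"ay": -0.06,"az": 9.11,"hand": 32},
])

```text
clock: 7.95
eef_pos: [677.6, 68.9, 94.1]
tcp_rot: [3.137, 0.009, -0.282]
contact_force: [0.5, 0.3, 0.1]
opening: 0.375
grasp_force: 0.0
```

```bash
python3 -c "
from h import *
look('hS')
go((681.3,71,19,-16))"
```

```text
blue [318. 241.] [681.6  71.4] [87.4 86.4] 73.8
t 8.0 tcp [678.3  69.5  95.3] rot [ 3.1381  0.0075 -0.2787] F [ 0.4 -0.3  1.1] op 31.9 q [ 0.1   0.58  1.6  -0.    0.97  1.95]
xyz [ 0.06 -0.05  1.53] a [0.03 0.07 0.01]
```

drive_tool([
  {"x": 0.02,"y": -0.02,"z": 0.9,"ax": 0,"ay": 0,"az": 0,"hand": 32},
  {"x": 0.02,"y": -0.02,"z": 1.4,"ax": 0,"ay": 0,"az": 0,"hand": 32},
  {"x": 0.02,"y": -0.02,"z": 1.58,"ax": 0,"ay": 0,"az": 0,"hand": 32},
  {"x": 0.02,"y": -0.02,"z": 1.58,"ax": 0,"ay": 0,"az": 0,"hand": 32},
  {"x": 0.02,"y": -0.02,"z": 1.58,"ax": 0,"ay": 0,"az": 0,"hand": 8},
  {"x": 0.02,"y": -0.02,"z": 1.58,"ax": 0,"ay": 0,"az": 0,"hand": 8},
  {"x": 0.02,"y": -0.02,"z": 1.58,"ax": 0,"ay": 0,"az": 0,"hand": 8},
  {"x": 0.02,"y": -0.02,"z": 1.58,"ax": 0,"ay": 0,"az": 0,"hand": 8},
])

```text
clock: 8.8
eef_pos: [681.1, 70.6, 19.6]
tcp_rot: [3.14, 0.003, -0.28]
contact_force: [-0.9, 0.2, 6.3]
opening: 0.154
grasp_force: 41.3
```

drive_tool([
  {"x": 0,"y": 0,"z": -0.5,"ax": 0,"ay": 0,"az": 0,"hand": 8},
  {"x": 0,"y": 0,"z": -1.5,"ax": 0,"ay": 0,"az": 0,"hand": 8},
  {"x": 0,"y": 0,"z": -2.5,"ax": 0,"ay": 0,"az": 0,"hand": 8},
  {"x": 0,"y": 0,"z": -3.5,"ax": 0,"ay": 0,"az": 0,"hand": 8},
  {"x": 0,"y": 0,"z": -4.2,"ax": 0,"ay": 0,"az": 0,"hand": 8},
  {"x": 0,"y": 0,"z": -4.2,"ax": 0,"ay": 0,"az": 0,"hand": 8},
  {"x": 0,"y": 0,"z": -4.2,"ax": 0,"ay": 0,"az": 0,"hand": 8},
])

```text
clock: 9.5
eef_pos: [681.4, 70.7, 229.1]
tcp_rot: [3.14, 0.003, -0.28]
contact_force: [-0.6, 0.3, -0.8]
opening: 0.153
grasp_force: 40.3
```

```bash
python3 -c "
from h import *
held('heldS',6)
go((478,-418.5,220,-37))"
```

```text
held at [682.7 167.5] [49.4 37.5] 38.8 tool-frame offset [-25.4 -93.5  -0.1]
held at [672.   73.3] [ 88.5 107.2] 73.9 tool-frame offset [-9.7  0.   0. ]
t 9.55 tcp [680.5  70.6 227.4] rot [ 3.1386  0.0059 -0.2797] F [-0.1 -1.2 -0.9] op 13.0 q [ 0.1   0.45  1.49 -0.    1.2   1.95]
xyz [-1.19 10.52  0.19] a [0.04 0.05 3.5 ]
```

drive_tool([
  {"x": -1.19,"y": 10.5,"z": 0,"ax": 0,"ay": 0,"az": 3.5,"hand": 8},
  {"x": -1.19,"y": 10.5,"z": 0,"ax": 0,"ay": 0,"az": 3.5,"hand": 8},
  {"x": -1.19,"y": 10.5,"z": 0,"ax": 0,"ay": 0,"az": 3.5,"hand": 8},
  {"x": -1.19,"y": 10.5,"z": 0,"ax": 0,"ay": 0,"az": 3.5,"hand": 8},
  {"x": -1.19,"y": 10.5,"z": 0,"ax": 0,"ay": 0,"az": 3.5,"hand": 8},
  {"x": -1.19,"y": 10.5,"z": 0,"ax": 0,"ay": 0,"az": 3.5,"hand": 8},
  {"x": -1.19,"y": 10.5,"z": 0,"ax": 0,"ay": 0,"az": 3.5,"hand": 8},
  {"x": -1.19,"y": 10.5,"z": 0,"ax": 0,"ay": 0,"az": 3.5,"hand": 8},
])

```text
clock: 10.35
eef_pos: [526.0, -300.1, 227.2]
tcp_rot: [3.137, 0.007, -0.646]
contact_force: [0.6, 0.2, -0.9]
opening: 0.156
grasp_force: 40.3
```

```bash
python3 -c "
from h import *
go((477.7,-418.3,200,-37),(477.7,-418.3,125,-37))"
```

```text
t 10.35 tcp [ 526.  -300.1  227.2] rot [ 3.1367  0.0073 -0.6461] F [ 0.6  0.2 -0.9] op 13.3 q [-0.52  0.33  1.67 -0.    1.14  1.7 ]
xyz [0.66 2.47 0.55] a [ 0.05  0.07 -0.  ]
xyz [0.67 2.46 2.05] a [ 0.05  0.07 -0.  ]
```

drive_tool([
  {"x": 0.66,"y": 2.47,"z": 0.3,"ax": 0,"ay": 0,"az": 0,"hand": 8},
  {"x": 0.66,"y": 2.47,"z": 0.55,"ax": 0,"ay": 0,"az": 0,"hand": 8},
  {"x": 0.66,"y": 2.47,"z": 0.55,"ax": 0,"ay": 0,"az": 0,"hand": 8},
  {"x": 0.66,"y": 2.47,"z": 1.5,"ax": 0,"ay": 0,"az": 0,"hand": 8},
  {"x": 0.66,"y": 2.47,"z": 2.1,"ax": 0,"ay": 0,"az": 0,"hand": 8},
  {"x": 0.66,"y": 2.47,"z": 2.1,"ax": 0,"ay": 0,"az": 0,"hand": 8},
  {"x": 0.66,"y": 2.47,"z": 2.1,"ax": 0,"ay": 0,"az": 0,"hand": 8},
  {"x": 0.66,"y": 2.47,"z": 2.1,"ax": 0,"ay": 0,"az": 0,"hand": 8},
])

```text
clock: 11.15
eef_pos: [480.3, -417.9, 126.0]
tcp_rot: [3.137, 0.002, -0.646]
contact_force: [0.2, 0.5, -0.8]
opening: 0.151
grasp_force: 40.3
```

```bash
python3 -c "
from h import *
go((477.7,-418.3,80,-37))"
```

```text
t 11.15 tcp [ 480.3 -417.9  126. ] rot [ 3.137e+00  2.300e-03 -6.458e-01] F [ 0.2  0.5 -0.8] op 12.9 q [-0.72  0.48  1.69 -0.01  0.97  1.5 ]
xyz [-0.03  0.03  0.92] a [ 0.04  0.02 -0.  ]
```

drive_tool([
  {"x": -0.03,"y": 0.03,"z": 0.4,"ax": 0.03,"ay": 0,"az": 0,"hand": 8},
  {"x": -0.03,"y": 0.03,"z": 0.65,"ax": 0.03,"ay": 0,"az": 0,"hand": 8},
  {"x": -0.03,"y": 0.03,"z": 0.8,"ax": 0.03,"ay": 0,"az": 0,"hand": 8},
  {"x": -0.03,"y": 0.03,"z": 0.9,"ax": 0.03,"ay": 0,"az": 0,"hand": 8},
  {"x": -0.03,"y": 0.03,"z": 0.93,"ax": 0.03,"ay": 0,"az": 0,"hand": 8},
  {"x": -0.03,"y": 0.03,"z": 0.93,"ax": 0.03,"ay": 0,"az": 0,"hand": 8},
])

```text
clock: 11.75
eef_pos: [477.3, -417.8, 79.6]
tcp_rot: [3.14, 0.004, -0.646]
contact_force: [-2.7, 2.9, 8.4]
opening: 0.154
grasp_force: 41.6
```

Seated height reached; release and lift.

drive_tool([
  {"x": 0,"y": 0,"z": 0,"ax": 0,"ay": 0,"az": 0,"hand": 30},
  {"x": 0,"y": 0,"z": 0,"ax": 0,"ay": 0,"az": 0,"hand": 30},
  {"x": 0,"y": 0,"z": 0,"ax": 0,"ay": 0,"az": 0,"hand": 30},
  {"x": 0,"y": 0,"z": -0.7,"ax": 0,"ay": 0,"az": 0,"hand": 30},
  {"x": 0,"y": 0,"z": -1.5,"ax": 0,"ay": 0,"az": 0,"hand": 30},
  {"x": 0,"y": 0,"z": -2.3,"ax": 0,"ay": 0,"az": 0,"hand": 30},
  {"x": 0,"y": 0,"z": -2.3,"ax": 0,"ay": 0,"az": 0,"hand": 30},
  {"x": 0,"y": 0,"z": -2.3,"ax": 0,"ay": 0,"az": 0,"hand": 30},
])

```text
clock: 12.55
eef_pos: [478.0, -418.4, 194.2]
tcp_rot: [3.14, 0.002, -0.646]
contact_force: [-0.1, 0.5, -0.7]
opening: 0.353
grasp_force: 0.0
```

```bash
python3 -c "
from h import *
i,img=look('seatS')
for c in blobs(img,(105,130,60),(125,255,255),3000): print(*rect(ray(i,c,72)))
go((604.9,-289.5,180,-69),(604.9,-289.5,100,-69))"
```

```text
blue [324. 229.] [ 464.3 -407.9] [107.3 105.9] 52.9
blue [106. 184.] [ 604.7 -289.6] [72.6 73.8] 2.6
[ 477.8 -418.1] [87.4 86.3] 52.9
[ 592.2 -321.6] [59.1 60.1] 2.6
t 12.6 tcp [ 477.3 -417.8  192.8] rot [ 3.1403  0.0043 -0.6462] F [ 0.4 -0.8 -0.9] op 30.0 q [-0.72  0.41  1.65 -0.    1.09  1.5 ]
xyz [ 0.49 -3.59  0.25] a [0.02 0.04 5.33]
xyz [ 0.5  -3.59  1.85] a [0.02 0.04 5.33]
```

drive_tool([
  {"x": 0.5,"y": -3.59,"z": 0,"ax": 0,"ay": 0.04,"az": 5.5,"hand": 32},
  {"x": 0.5,"y": -3.59,"z": 0,"ax": 0,"ay": 0.04,"az": 5.5,"hand": 32},
  {"x": 0.5,"y": -3.59,"z": 0.5,"ax": 0,"ay": 0.04,"az": 5.5,"hand": 32},
  {"x": 0.5,"y": -3.59,"z": 1.3,"ax": 0,"ay": 0.04,"az": 5.5,"hand": 32},
  {"x": 0.5,"y": -3.59,"z": 1.8,"ax": 0,"ay": 0.04,"az": 5.5,"hand": 32},
  {"x": 0.5,"y": -3.59,"z": 1.8,"ax": 0,"ay": 0.04,"az": 5.5,"hand": 32},
  {"x": 0.5,"y": -3.59,"z": 1.8,"ax": 0,"ay": 0.04,"az": 5.5,"hand": 32},
  {"x": 0.5,"y": -3.59,"z": 1.8,"ax": 0,"ay": 0.04,"az": 5.5,"hand": 32},
])

```text
clock: 13.4
eef_pos: [605.4, -290.8, 104.2]
tcp_rot: [3.14, -0.002, -1.223]
contact_force: [-0.1, -0.1, 0.3]
opening: 0.377
grasp_force: 0.0
```

```bash
python3 -c "
from h import *
look('hR')
go((604.8,-289.5,19.5,-70))"
```

```text
blue [325. 246.] [ 604.6 -289.1] [72.6 73. ] 19.9
blue [622. 134.] [ 470.5 -400.7] [ 35.2 109. ] 32.7
t 13.45 tcp [ 605.7 -291.   104.7] rot [ 3.1411 -0.0032 -1.223 ] F [-0.3 -0.   0. ] op 31.9 q [-0.45  0.55  1.62 -0.    0.96  2.35]
xyz [-0.04  0.01  1.7 ] a [ 0.01 -0.03 -0.01]
```

View pics/hR.png

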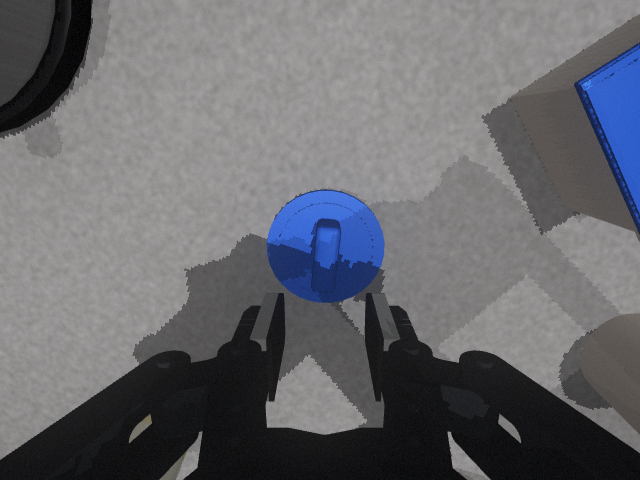

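drive_tool([
  {"x": -0.04,"y": 0,"z": 0.9,"ax": 0,"ay": 0,"az": 0.5,"hand": 32},
  {"x": -0.04,"y": 0,"z": 1.5,"ax": 0,"ay": 0,"az": 0.5,"hand": 32},
  {"x": -0.04,"y": 0,"z": 1.7,"ax": 0,"ay": 0,"az": 0.5,"hand": 32},
  {"x": -0.04,"y": 0,"z": 1.7,"ax": 0,"ay": 0,"az": 0.5,"hand": 32},
  {"x": -0.04,"y": 0,"z": 1.7,"ax": 0,"ay": 0,"az": 0.5,"hand": 8},
  {"x": -0.04,"y": 0,"z": 1.7,"ax": 0,"ay": 0,"az": 0.5,"hand": 8},
  {"x": -0.04,"y": 0,"z": 1.7,"ax": 0,"ay": 0,"az": 0.5,"hand": 8},
  {"x": -0.04,"y": 0,"z": 1.7,"ax": 0,"ay": 0,"az": 0.5,"hand": 8},
])

```text
clock: 14.25
eef_pos: [605.8, -288.8, 20.1]
tcp_rot: [-3.141, -0.004, -1.274]
contact_force: [-1.2, -1.0, 8.1]
opening: 0.152
grasp_force: 40.9
```

drive_tool([
  {"x": 0,"y": 0,"z": -0.5,"ax": 0,"ay": 0,"az": 0,"hand": 8},
  {"x": 0,"y": 0,"z": -1.5,"ax": 0,"ay": 0,"az": 0,"hand": 8},
  {"x": 0,"y": 0,"z": -2.5,"ax": 0,"ay": 0,"az": 0,"hand": 8},
  {"x": 0,"y": 0,"z": -3.0,"ax": 0,"ay": 0,"az": 0,"hand": 8},
  {"x": 0,"y": 0,"z": -3.0,"ax": 0,"ay": 0,"az": 0,"hand": 8},
  {"x": 0,"y": 0,"z": -3.0,"ax": 0,"ay": 0,"az": 0,"hand": 8},
])

```text
clock: 14.85
eef_pos: [604.8, -287.7, 168.8]
tcp_rot: [3.141, -0.003, -1.274]
contact_force: [-0.0, 0.7, -1.8]
opening: 0.151
grasp_force: 39.8
```

```bash
python3 -c "
from h import *
held('heldR',6)
go((376,-284.3,170,-50))
cv2.imwrite('pics/cS.png',cv2.resize(cv2.imread('pics/seatS.png')[150:450],(800,375)))"
```

```text
held at [ 606.3 -288.6] [73.  70.6] 52.6 tool-frame offset [ 1.3 -1.1  0. ]
held at [ 534.7 -393.1] [49.8 54.8] 52.9 tool-frame offset [80.4 97.9  0.3]
t 14.9 tcp [ 604.1 -287.3  167.5] rot [ 3.1390e+00 -1.0000e-03 -1.2745e+00] F [-0.4 -0.1 -0.4] op 13.0 q [-0.44  0.48  1.59 -0.    1.07  2.4 ]
xyz [-1.39  4.35 -0.04] a [ 0.03 -0.   -3.84]
```

View pics/cS.png

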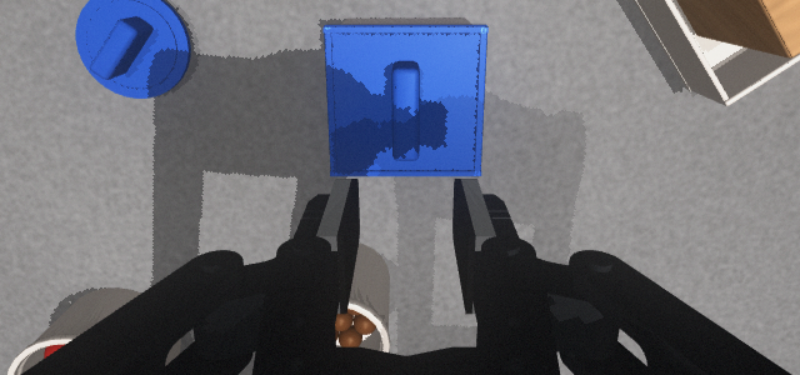

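```bash
python3 -c "
from h import *
go((375.4,-283,168,-73),(375.4,-283,125,-73))"
```

```text
t 14.9 tcp [ 604.1 -287.3  167.5] rot [ 3.1390e+00 -1.0000e-03 -1.2745e+00] F [-0.4 -0.1 -0.4] op 13.0 q [-0.44  0.48  1.59 -0.    1.07  2.4 ]
xyz [-1.42  4.35 -0.  ] a [ 0.02 -0.01 -0.  ]
xyz [-1.42  4.35  0.86] a [ 0.02 -0.01 -0.  ]
```

drive_tool([
  {"x": -1.42,"y": 4.35,"z": 0,"ax": 0,"ay": 0,"az": 0,"hand": 8},
  {"x": -1.42,"y": 4.35,"z": 0,"ax": 0,"ay": 0,"az": 0,"hand": 8},
  {"x": -1.42,"y": 4.35,"z": 0,"ax": 0,"ay": 0,"az": 0,"hand": 8},
  {"x": -1.42,"y": 4.35,"z": 0,"ax": 0,"ay": 0,"az": 0,"hand": 8},
  {"x": -1.42,"y": 4.35,"z": 0.86,"ax": 0,"ay": 0,"az": 0,"hand": 8},
  {"x": -1.42,"y": 4.35,"z": 0.86,"ax": 0,"ay": 0,"az": 0,"hand": 8},
  {"x": -1.42,"y": 4.35,"z": 0.86,"ax": 0,"ay": 0,"az": 0,"hand": 8},
  {"x": -1.42,"y": 4.35,"z": 0.86,"ax": 0,"ay": 0,"az": 0,"hand": 8},
])

```text
clock: 15.7
eef_pos: [376.9, -283.7, 125.3]
tcp_rot: [3.14, -0.002, -1.274]
contact_force: [1.0, 0.5, 0.5]
opening: 0.153
grasp_force: 39.9
```

```bash
python3 -c "
from h import *
go((375.4,-283,84.8,-73))
s=imaging.grab_frame('side'); cv2.imwrite('pics/s1.png',cv2.resize(s[200:380,300:500,::-1],None,fx=3,fy=3))"
```

```text
t 15.7 tcp [ 376.9 -283.7  125.3] rot [ 3.1399e+00 -1.7000e-03 -1.2744e+00] F [1.  0.5 0.5] op 13.0 q [-0.65  0.26  2.05 -0.    0.83  2.2 ]
xyz [-0.02  0.02  0.81] a [ 0.02 -0.02 -0.  ]
```

View pics/s1.png

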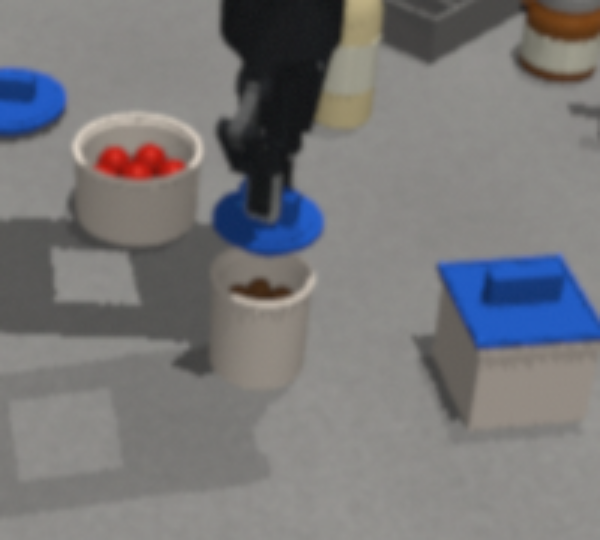

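drive_tool([
  {"x": -0.01,"y": 0.01,"z": 0.35,"ax": 0,"ay": 0,"az": 0,"hand": 8},
  {"x": -0.01,"y": 0.01,"z": 0.55,"ax": 0,"ay": 0,"az": 0,"hand": 8},
  {"x": -0.01,"y": 0.01,"z": 0.7,"ax": 0,"ay": 0,"az": 0,"hand": 8},
  {"x": -0.01,"y": 0.01,"z": 0.78,"ax": 0,"ay": 0,"az": 0,"hand": 8},
  {"x": -0.01,"y": 0.01,"z": 0.81,"ax": 0,"ay": 0,"az": 0,"hand": 8},
  {"x": -0.01,"y": 0.01,"z": 0.81,"ax": 0,"ay": 0,"az": 0,"hand": 8},
])

```text
clock: 16.35
eef_pos: [375.4, -283.1, 85.2]
tcp_rot: [3.14, -0.001, -1.274]
contact_force: [0.2, 1.5, 4.2]
opening: 0.151
grasp_force: 40.5
```

drive_tool([
  {"x": 0,"y": 0,"z": 0,"ax": 0,"ay": 0,"az": 0,"hand": 30},
  {"x": 0,"y": 0,"z": 0,"ax": 0,"ay": 0,"az": 0,"hand": 30},
  {"x": 0,"y": 0,"z": 0,"ax": 0,"ay": 0,"az": 0,"hand": 30},
  {"x": 0,"y": 0,"z": -0.7,"ax": 0,"ay": 0,"az": 0,"hand": 30},
  {"x": 0,"y": 0,"z": -1.5,"ax": 0,"ay": 0,"az": 0,"hand": 30},
  {"x": 0,"y": 0,"z": -2.0,"ax": 0,"ay": 0,"az": 0,"hand": 30},
  {"x": 0,"y": 0,"z": -2.0,"ax": 0,"ay": 0,"az": 0,"hand": 30},
  {"x": 0,"y": 0,"z": -2.0,"ax": 0,"ay": 0,"az": 0,"hand": 30},
])

```text
clock: 17.15
eef_pos: [375.4, -283.0, 184.9]
tcp_rot: [3.14, -0.002, -1.275]
contact_force: [-0.5, -0.2, -0.2]
opening: 0.353
grasp_force: 0.0
```

```bash
python3 -c "
from h import *
i,img=look('seatR')
for c in blobs(img,(105,130,60),(125,255,255),3000): print(*rect(ray(i,c,77)))
go((468.7,82,185,-53),(468.7,82,105,-53))"
```

```text
blue [324. 236.] [ 370.4 -265. ] [91.7 91.5] 16.9
blue [227.  21.] [ 477.5 -388.3] [109.2  51.1] 17.0
[ 375.9 -283.1] [72.8 72.6] 16.9
[ 460.9 -380.9] [86.6 40.5] 17.0
t 17.2 tcp [ 374.9 -282.6  184.1] rot [ 3.1391e+00 -9.0000e-04 -1.2746e+00] F [ 0.3 -0.2 -0.2] op 30.0 q [-0.65  0.17  2.   -0.    0.97  2.2 ]
xyz [-6.43 -3.92 -0.03] a [ 0.02 -0.   -3.34]
xyz [-6.43 -3.93  1.57] a [ 0.02 -0.   -3.34]
```

drive_tool([
  {"x": -6.43,"y": -3.93,"z": 0,"ax": 0,"ay": 0,"az": -3.34,"hand": 32},
  {"x": -6.43,"y": -3.93,"z": 0,"ax": 0,"ay": 0,"az": -3.34,"hand": 32},
  {"x": -6.43,"y": -3.93,"z": 0,"ax": 0,"ay": 0,"az": -3.34,"hand": 32},
  {"x": -6.43,"y": -3.93,"z": 0,"ax": 0,"ay": 0,"az": -3.34,"hand": 32},
  {"x": -6.43,"y": -3.93,"z": 0,"ax": 0,"ay": 0,"az": -3.34,"hand": 32},
  {"x": -6.43,"y": -3.93,"z": 0,"ax": 0,"ay": 0,"az": -3.34,"hand": 32},
  {"x": -6.43,"y": -3.93,"z": 0,"ax": 0,"ay": 0,"az": -3.34,"hand": 32},
  {"x": -6.43,"y": -3.93,"z": 0,"ax": 0,"ay": 0,"az": -3.34,"hand": 32},
])

```text
clock: 18.0
eef_pos: [469.1, 85.2, 182.4]
tcp_rot: [3.138, 0.001, -0.923]
contact_force: [0.7, 0.2, -0.0]
opening: 0.375
grasp_force: 0.0
```

```bash
python3 -c "
from h import *
go((468.7,82,105,-53))"
```

```text
t 18.0 tcp [469.1  85.2 182.4] rot [ 3.1377e+00  7.0000e-04 -9.2290e-01] F [ 0.7  0.2 -0. ] op 32.0 q [ 0.18  0.18  1.99 -0.    0.97  2.67]
xyz [0.05 0.04 1.55] a [0.04 0.01 0.02]
```

drive_tool([
  {"x": 0.02,"y": 0.02,"z": 0.8,"ax": 0.03,"ay": 0,"az": 0,"hand": 32},
  {"x": 0.02,"y": 0.02,"z": 1.55,"ax": 0.03,"ay": 0,"az": 0,"hand": 32},
  {"x": 0.02,"y": 0.02,"z": 1.55,"ax": 0.03,"ay": 0,"az": 0,"hand": 32},
  {"x": 0.02,"y": 0.02,"z": 1.55,"ax": 0.03,"ay": 0,"az": 0,"hand": 32},
])

```text
clock: 18.4
eef_pos: [467.9, 80.2, 105.5]
tcp_rot: [3.139, 0.001, -0.925]
contact_force: [0.5, -0.4, 1.0]
opening: 0.374
grasp_force: 0.0
```

```bash
python3 -c "
from h import *
look('hL')
go((468.7,82,19.5,-53))"
```

```text
blue [  7. 408.] [570.4 313.4] [18.5 91.8] 23.7
blue [321. 245.] [468.7  82. ] [102.5 102.7] 86.3
t 18.45 tcp [469.2  80.3 106.7] rot [-3.1416e+00 -3.0000e-04 -9.2510e-01] F [ 0.2 -0.   0.9] op 31.9 q [ 0.17  0.29  2.05 -0.    0.79  2.66]
xyz [-0.03 -0.01  1.74] a [-0. -0. -0.]
```

View pics/hL.png

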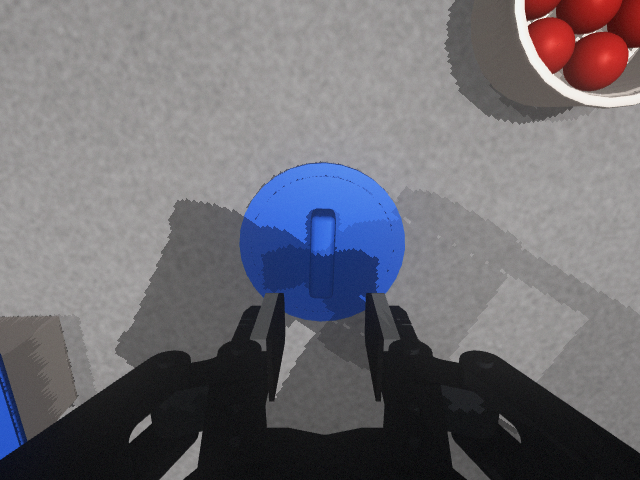

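Lid centred at (322,242) with its bar upright between the fingers; descend and grip.

drive_tool([
  {"x": -0.03,"y": -0.01,"z": 0.9,"ax": 0,"ay": 0,"az": 0,"hand": 32},
  {"x": -0.03,"y": -0.01,"z": 1.5,"ax": 0,"ay": 0,"az": 0,"hand": 32},
  {"x": -0.03,"y": -0.01,"z": 1.72,"ax": 0,"ay": 0,"az": 0,"hand": 32},
  {"x": -0.03,"y": -0.01,"z": 1.72,"ax": 0,"ay": 0,"az": 0,"hand": 32},
  {"x": -0.03,"y": -0.01,"z": 1.72,"ax": 0,"ay": 0,"az": 0,"hand": 8},
  {"x": -0.03,"y": -0.01,"z": 1.72,"ax": 0,"ay": 0,"az": 0,"hand": 8},
  {"x": -0.03,"y": -0.01,"z": 1.72,"ax": 0,"ay": 0,"az": 0,"hand": 8},
  {"x": -0.03,"y": -0.01,"z": 1.72,"ax": 0,"ay": 0,"az": 0,"hand": 8},
])

```text
clock: 19.25
eef_pos: [470.1, 82.1, 22.0]
tcp_rot: [-3.138, -0.002, -0.925]
contact_force: [-0.6, -0.1, 9.0]
opening: 0.153
grasp_force: 40.0
```

drive_tool([
  {"x": 0,"y": 0,"z": -0.5,"ax": 0,"ay": 0,"az": 0,"hand": 8},
  {"x": 0,"y": 0,"z": -1.5,"ax": 0,"ay": 0,"az": 0,"hand": 8},
  {"x": 0,"y": 0,"z": -2.3,"ax": 0,"ay": 0,"az": 0,"hand": 8},
  {"x": 0,"y": 0,"z": -2.3,"ax": 0,"ay": 0,"az": 0,"hand": 8},
  {"x": 0,"y": 0,"z": -2.3,"ax": 0,"ay": 0,"az": 0,"hand": 8},
])

```text
clock: 19.75
eef_pos: [469.4, 82.1, 137.0]
tcp_rot: [-3.138, -0.002, -0.925]
contact_force: [-0.8, -0.3, -0.8]
opening: 0.149
grasp_force: 39.3
```

```bash
python3 -c "
from h import *
held('heldL',6)
go((444,-102.2,134,-53),(444,-102.2,100,-53))"
```

```text
held at [555.4 190.8] [32.7 52.5] 37.2 tool-frame offset [ -35.  -134.1    0.5]
held at [471.6  81.1] [100.3  97.3] 75.0 tool-frame offset [ 2.2 -1.2  0. ]
t 19.8 tcp [468.4  81.9 135.8] rot [-3.1399e+00 -1.1000e-03 -9.2480e-01] F [ 0.5 -0.  -0.6] op 12.9 q [ 0.17  0.25  2.04 -0.    0.86  2.67]
xyz [2.65 2.61 0.03] a [-0.02 -0.01  0.  ]
xyz [2.65 2.61 0.71] a [-0.02 -0.01  0.  ]
```

drive_tool([
  {"x": 2.65,"y": 2.61,"z": 0,"ax": 0,"ay": 0,"az": 0,"hand": 8},
  {"x": 2.65,"y": 2.61,"z": 0,"ax": 0,"ay": 0,"az": 0,"hand": 8},
  {"x": 2.65,"y": 2.61,"z": 0,"ax": 0,"ay": 0,"az": 0,"hand": 8},
  {"x": 2.65,"y": 2.61,"z": 0,"ax": 0,"ay": 0,"az": 0,"hand": 8},
  {"x": 2.65,"y": 2.61,"z": 0.5,"ax": 0,"ay": 0,"az": 0,"hand": 8},
  {"x": 2.65,"y": 2.61,"z": 0.5,"ax": 0,"ay": 0,"az": 0,"hand": 8},
  {"x": 2.65,"y": 2.61,"z": 0.5,"ax": 0,"ay": 0,"az": 0,"hand": 8},
  {"x": 2.65,"y": 2.61,"z": 0.5,"ax": 0,"ay": 0,"az": 0,"hand": 8},
])

```text
clock: 20.6
eef_pos: [444.2, -101.7, 110.4]
tcp_rot: [-3.141, -0.0, -0.924]
contact_force: [-0.1, 0.1, -0.9]
opening: 0.151
grasp_force: 39.2
```

```bash
python3 -c "
from h import *
go((444,-102.2,71.5,-53))
s=imaging.grab_frame('side'); cv2.imwrite('pics/s2.png',cv2.resize(s[160:340,250:450,::-1],None,fx=3,fy=3))"
```

```text
t 20.6 tcp [ 444.2 -101.7  110.4] rot [-3.1412e+00 -1.0000e-04 -9.2370e-01] F [-0.1  0.1 -0.9] op 12.9 q [-0.23  0.26  2.09  0.    0.79  2.27]
xyz [0.01 0.01 0.78] a [-0.   -0.    0.01]
```

View pics/s2.png

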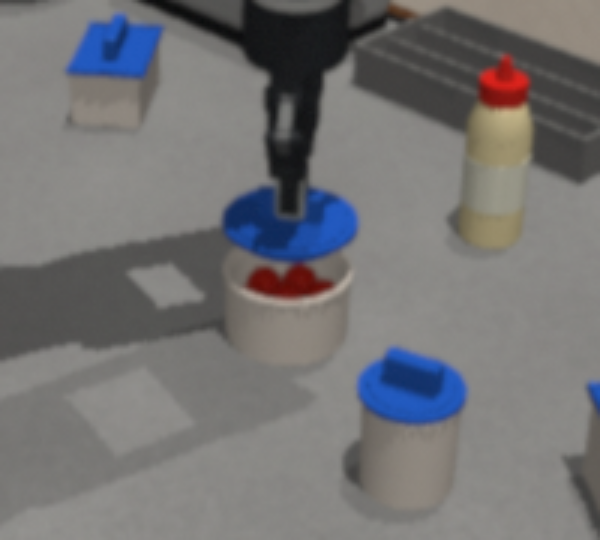

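drive_tool([
  {"x": 0,"y": 0,"z": 0.35,"ax": 0,"ay": 0,"az": 0,"hand": 8},
  {"x": 0,"y": 0,"z": 0.55,"ax": 0,"ay": 0,"az": 0,"hand": 8},
  {"x": 0,"y": 0,"z": 0.68,"ax": 0,"ay": 0,"az": 0,"hand": 8},
  {"x": 0,"y": 0,"z": 0.76,"ax": 0,"ay": 0,"az": 0,"hand": 8},
  {"x": 0,"y": 0,"z": 0.78,"ax": 0,"ay": 0,"az": 0,"hand": 8},
  {"x": 0,"y": 0,"z": 0.78,"ax": 0,"ay": 0,"az": 0,"hand": 8},
])

```text
clock: 21.25
eef_pos: [444.1, -102.2, 72.0]
tcp_rot: [-3.141, -0.0, -0.925]
contact_force: [-3.6, 1.6, 10.6]
opening: 0.154
grasp_force: 41.0
```

drive_tool([
  {"x": 0,"y": 0,"z": 0,"ax": 0,"ay": 0,"az": 0,"hand": 30},
  {"x": 0,"y": 0,"z": 0,"ax": 0,"ay": 0,"az": 0,"hand": 30},
  {"x": 0,"y": 0,"z": 0,"ax": 0,"ay": 0,"az": 0,"hand": 30},
  {"x": 0,"y": 0,"z": -0.7,"ax": 0,"ay": 0,"az": 0,"hand": 30},
  {"x": 0,"y": 0,"z": -1.7,"ax": 0,"ay": 0,"az": 0,"hand": 30},
  {"x": 0,"y": 0,"z": -2.7,"ax": 0,"ay": 0,"az": 0,"hand": 30},
  {"x": 0,"y": 0,"z": -3.0,"ax": 0,"ay": 0,"az": 0,"hand": 30},
  {"x": 0,"y": 0,"z": -3.0,"ax": 0,"ay": 0,"az": 0,"hand": 30},
])

```text
clock: 22.05
eef_pos: [445.7, -102.8, 224.1]
tcp_rot: [-3.137, -0.005, -0.925]
contact_force: [-0.5, -0.1, -0.2]
opening: 0.349
grasp_force: 0.0
```

```bash
python3 -c "
from h import *
i,img=look('seatL')
for c in blobs(img,(105,130,60),(125,255,255),3000): print(*rect(ray(i,c,62)))
say()
s=imaging.grab_frame('side'); cv2.imwrite('pics/s3.png',cv2.resize(s[140:380,200:520,::-1],None,fx=2.4,fy=2.4))"
```

```text
blue [327. 220.] [436.5 -91.3] [119.  119.5] 65.3
blue [568.  77.] [ 350.5 -310.6] [91.5 88.2] 36.9
[ 443.9 -101.1] [102.2 102.7] 65.3
[ 370.  -289.5] [78.6 75.8] 36.9
t 22.1 tcp [ 444.6 -102.5  222.2] rot [-3.1393e+00 -2.6000e-03 -9.2480e-01] F [ 0.2  0.7 -0.7] op 29.9 q [-0.23  0.1   1.99  0.    1.05  2.27]
```

View pics/s3.png

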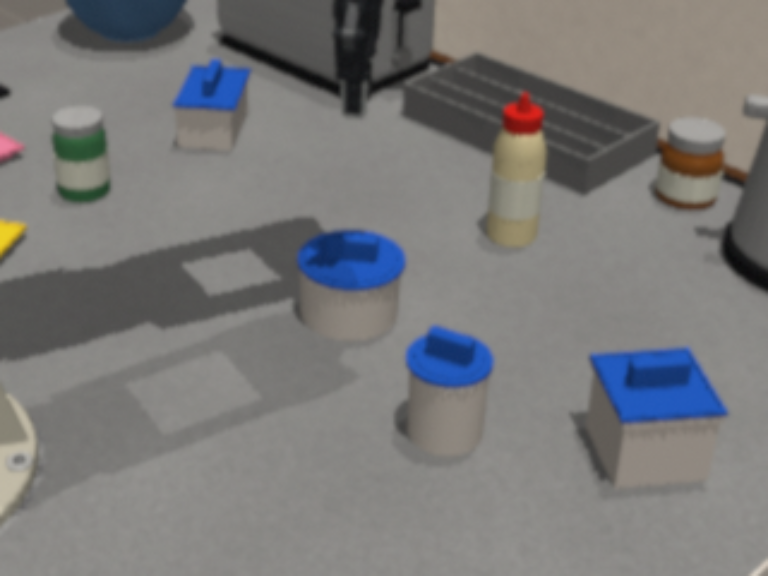

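All four lids lie flat on their boxes in the picture (large round at (351,260), small round at (449,358), square at (655,380), oblong at (212,85)). The jar and bottle are standing undisturbed, and the gripper is clear.

```bash
python3 -c "
from rig import r
print(r.sign_off())"
```

```text
the job is handed in; nothing more can be done
None
```

I put all four blue lids on their own boxes and handed the job in at about 22 s; in the last camera picture every lid lies flat and the jar and bottle still stand, but the hand-in gave no verdict.

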